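# Lock the press slide out with the T-head key

### The job

Draw the slide of the press fixture out to its stop by its red grip. Then take the orange T-head key from the wooden stand, lower it lengthwise through the slot in the slide until its collar sits flat, and turn it a quarter turn so that it locks with its wing pointing along the slide. Let go of it, and leave the oil bottle, the wrench and the hammer where they are.

Things in the scene. Friction and masses are not known exactly. Their poses are not given: they have to be found in the camera images.
- fixture: fixed press fixture 220 (x) by 120 mm (y); origin: centre of its underside. Front end at -x: open deck, side rails 50 mm high, from x = -110 to -12; then to +110 a blue roof (top at 62 mm) over the channel, and a blue press head from x = 45 to 105, up to 110 mm high. The deck below the slide has a slightly larger slot at x = -60 and is hollow beneath, so the key's head can turn there either way
- slide (a joint): travel of the flat steel slide in the fixture's channel, m: 0 = pushed in, 0.075 = drawn fully out, against its stop, towards the fixture's -x (front). It holds itself by about 3 N of friction. Only at the stop does its slot lie over that of the deck
- slide_grip (a point): middle of the slide's upright red grip, 15 mm below its top, moving with the slide; axes as the fixture's. The grip is 14 mm thick (x), 24 mm wide (y) and stands 47 to 87 mm above the bench; free on both its y sides, and 31 mm of space behind it to the blue roof when pushed in
- keyhole (a point): centre of the slide's slot, on the slide's top face 47 mm above the bench, moving with it; axes as the fixture's, x along the slide. Slot 44 mm long along y (crosswise) and 13 mm wide along x, widened in the middle to an 18 mm square; slide 8 mm thick. 65 mm behind the red grip; hidden under the blue roof until the slide is drawn out
- key: loose T-head key, 160 g, z up; origin: centre of the underside of its steel collar (34 mm diameter, 5 thick). Above it an orange wing 44 mm long (x), 12 thick (y), top 45 mm above the origin. Below it a round shank 14 mm diameter, 20 long, then the T-head 40 long (x), 9 wide (y), 8 high. Wing and head both point along x; a half turn looks the same. Starts hanging by its collar in the stand
- stand: fixed wooden block, 90 x 90 x 40 mm, origin at the centre of its underside; a 48 by 16 mm slot (long way along its x) through its top holds the key, which lifts straight out by at least 30 mm
- oiler: bystander: white oil bottle with red cap, 42 mm diameter, 110 mm high, standing; origin at the centre of its underside
- wrench: bystander: steel wrench 150 mm long lying flat along its x
- hammer: bystander: hammer 240 mm long lying along its x
There are look-alikes about, which are no part of the job. There is more than one size of the key; the job needs the middle-sized.

How it is judged:
By the outcome, as a careful person would: the job done as asked, in the order asked, and still so for the second after the job is handed in, with the robot touching nothing.
It also fails if it takes over 72 s, if anything falls off the work surface, if the arm or the gripper's body presses on something with over 40 N, if the wrist force passes 120 N, or if a joint passes its speed limit or range.

### The arm

A 7-joint arm with a two-finger parallel gripper is mounted at the origin on the work surface. World frame = base frame: x ahead of the robot, y to its left, z up, the work surface at z = 0. Lengths are in m, angles in rad, forces in N, time in s.
With the tool pointing down it reaches from about 0.425 to 0.825 m from the base axis. Payload 3.6 kg.
Tool frame: the origin (TCP) lies on the centre line of the jaws, within the pads' length; the fingertips stand 17 mm ahead of it and the grasp point (between the pads) lies 2 mm behind it; z points along the fingers, y is the direction in which the jaws open and shut (so a half turn about z gives the same grasp; the last joint's range is limited). The gripper opens to 93 mm and grips with 3 to 60 N. Pads are 15 mm wide; open, the fingers measure 128 mm over their backs; the gripper's body (75 mm by 188 mm) begins 65 mm behind the grasp point.
Start: joints at [1.254, 0.615, -0.013, 1.423, 0.008, 1.103, -0.04], TCP at [0.186, -0.623, 0.236] pointing down, gripper open.
Joint ranges: [-3.12, 3.12], [-0.3, 2.06], [-1.34, 1.32], [0.26, 2.42], [-1.36, 4.5], [0.01, 1.98], [-2.84, 2.84]. Speed limits (rad/s): [2.79, 2.79, 3.14, 3.14, 3.14, 3.14, 3.14].

### API

Orientations are given as a unit quaternion [x, y, z, w].
In Python, from plant import observe, capture, get_calibration, close_job gives the robot as it stands. The module is installed in compiled form; this text tells all that it offers.
- The arm moves only by the tool move_arm, never from a script. Its argument "deltas" is a list of rows, each an object with "delta_rot": the turn, a rotation vector about the tool's x, y, z in rad, a list of three; "xyz": the shift along the tool's x, y, z in mm, a list of three; "gripper": the opening, from 0 (shut) to 1 (fully open). In form: [{"delta_rot": [rx, ry, rz], "xyz": [x, y, z], "gripper": gripper}, ...]. A call has 1 to 12 rows; each row is the pose to reach, as a shift and turn from the pose commanded when the call began, along the tool's axes at that moment; what a row does not reach only later rows make up. A row lasts 1/8 s, in which the tool goes at most 62.5 mm and 10.7 degrees, less where a joint would pass 70% of its speed; a pose out of reach is approached as far as the arm can. A call with a gripper value outside its range is refused whole. The fingers move at their own pace and stop on an object; "squeeze" is the grip in N (left out, the last holds). Time passes only in rows, so rows that repeat a pose let the fingers close. It gives the time, the measured TCP pose, the force and the opening at its end, in the units of the state.
- observe(): the state, without advancing time (a new reading comes with each control period).
- capture(name): name is "scene" or "top"; returns (picture, depth): 400x640x3 uint8, red, green, blue; 400x640 float32, m along the optical axis (not along the pixel's ray), 0 where there is no reading.
- get_calibration(name): a dict with "fx", "fy", "cx", "cy" (pixels), "extrinsics" (4x4, takes a point from camera to world coordinates). Camera axes: x right, y up, looking along -z (the intrinsics and any distortion apply to the point x, -y, -z); pixel columns grow to the right and rows downward; lengths in m; the calibration is good to about 2 mm. A picture is of the moment at which its call begins. get_calibration takes no time and is no camera call.
- close_job(): hands the job in, once; it reports no verdict.
The state is a dict: "clock": time; "joints": joint angles; "joint_velocities": joint speeds; "effort": joint torques, N m; "tool_pos": TCP position; "tool_rot": TCP orientation; "ft_force": force on the tool from outside, world axes, zero at the start; "moment": the same for the moment, N m; "width": opening from 0.0 (shut) to 1.0 (fully open).
Only numpy, scipy, OpenCV 4.12 (cv2) and the standard library are available. Lean on these libraries where they do the work, as an engineer would, in place of code of your own. Each camera call takes 0.05 s, during which the arm holds its last target. There are 200 camera calls.

## Working session

There is one attempt and no reset: what is moved stays moved. The work goes in short steps, Python scripts to look and compute and a tool call to move; the robot and the scene stay as the last step left them, time stands still between calls to the robot, and variables do not carry over. Pictures are saved under pics/ and viewed, about 8 in all and at most 12, crops included, and the job is handed in when it is done.

Besides the shell and the picture viewer there is one more tool, called after ">>>" as a command line: name --argument value ..., lists and objects as JSON in quotes. move_arm: Moves the arm, as the interface text tells. Its arguments: {"type":"object","properties":{"deltas":{"type":"array","items":{"type":"object","properties":{"delta_rot":{"type":"array","items":{"type":"number"}},"xyz":{"type":"array","items":{"type":"number"}},"gripper":{"type":"number"}}}},"squeeze":{"type":"number"}},"required":["deltas"]}

```bash
mkdir -p pics; cat > h.py <<'E'
import numpy as np, cv2
from plant import observe, capture, get_calibration
def snap(n,tag):
    p,d=capture(n); cv2.imwrite(f'pics/{tag}.png',p[:,:,::-1]); np.savez(f'pics/{tag}.npz',p=p,d=d); return p,d
def pts(n,d):
    c=get_calibration(n); v,u=np.mgrid[:d.shape[0],:d.shape[1]]
    P=np.stack([(u-c['cx'])/c['fx']*d,-(v-c['cy'])/c['fy']*d,-d],-1)
    E=np.array(c['extrinsics']); return P@E[:3,:3].T+E[:3,3]
def ray(n,u,v,z):
    c=get_calibration(n);E=np.array(c['extrinsics'])
    r=E[:3,:3]@np.array([(u-c['cx'])/c['fx'],-(v-c['cy'])/c['fy'],-1]);o=E[:3,3]
    return o+r*(z-o[2])/r[2]
E
python3 - <<'E'
from h import *
for n in('scene','top'):
    snap(n,n+'0'); c=get_calibration(n); print({k:(np.round(v,3).tolist()) for k,v in c.items()})
o=observe(); print({k:np.round(v,3).tolist() for k,v in o.items()})
E
```

```text
{'fx': 422.189, 'fy': 422.189, 'cx': 322.871, 'cy': 196.953, 'extrinsics': [[-0.876, -0.326, 0.355, 0.899], [0.482, -0.586, 0.652, 0.699], [-0.004, 0.742, 0.67, 0.679], [0.0, 0.0, 0.0, 1.0]]}
{'fx': 511.058, 'fy': 511.058, 'cx': 315.634, 'cy': 217.576, 'extrinsics': [[0.016, 0.993, -0.113, 0.42], [-0.999, 0.019, 0.026, 0.147], [0.028, 0.113, 0.993, 1.39], [0.0, 0.0, 0.0, 1.0]]}
{'clock': 0.1, 'joints': [1.254, 0.616, -0.013, 1.425, 0.008, 1.103, -0.04], 'joint_velocities': [0.0, -0.002, -0.001, -0.002, 0.001, -0.001, -0.0], 'effort': [0.002, -46.004, 0.21, -16.624, -0.061, 0.017, 0.0], 'tool_pos': [0.186, -0.622, 0.235], 'tool_rot': [0.989, 0.145, -0.0, -0.001], 'ft_force': [0.267, 0.27, -0.298], 'moment': [-0.006, 0.004, -0.017], 'width': 1.002}
```

View pics/scene0.png

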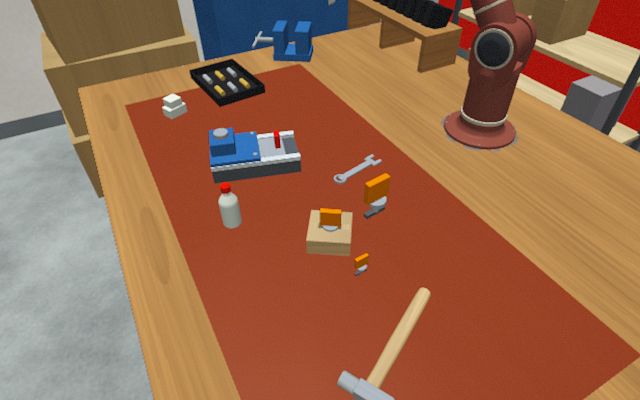

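View pics/top0.png

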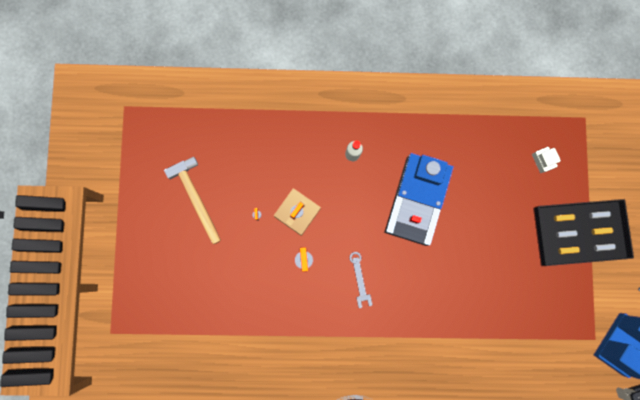

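The scene picture shows the fixture at (255,153) with its red grip at (277,140), the stand with a key at (330,215), and the bottle at (230,208). The wrench is at (358,168) and the hammer at (395,340). In the top picture the grip is at (416,219) and the stand key at (297,210).

Orange candidates in the top view are the stand key (297,210), a large one lying at (304,259) and a small one at (257,214). I choose the one hanging in the stand, because it is the middle size. Red candidates are the grip (416,219) and the bottle cap (355,146).

```bash
cat > m.py <<'E'
from h import *
import sys
tag=sys.argv[1] if len(sys.argv)>1 else '0'
for n in('top','scene'):
    z=np.load(f'pics/{n}{tag}.npz');p,d=z['p'],z['d'];P=pts(n,d)
    hsv=cv2.cvtColor(p,cv2.COLOR_RGB2HSV);H,S,V=cv2.split(hsv)
    Z=P[...,2]
    for nm,m in (('orange',(H>8)&(H<25)&(S>200)&(V>180)),('red',((H<4)|(H>176))&(S>210)&(V>170)),('blue',(H>100)&(H<120)&(S>150))):
        k,l,st,c=cv2.connectedComponentsWithStats(m.astype(np.uint8))
        for i in range(1,k):
            if st[i,4]<12: continue
            q=P[(l==i)&(d>0)]
            if len(q)==0 or abs(q[:,1].mean())>.6: continue
            zt=np.percentile(q[:,2],95); t=q[q[:,2]>zt-.006]
            uv=np.argwhere(l==i)[:,::-1].astype(np.float32)
            r=cv2.minAreaRect((t[:,:2]*1000).astype(np.float32))
            print(n,nm,'px',c[i].round(1),st[i,4],'ztop %.3f'%zt,'top mean',t.mean(0).round(4),'rect',np.round(r[0],1),np.round(r[1],1),round(r[2],1))
E
python3 m.py 0
python3 - <<'E'
import cv2,numpy as np
a=cv2.imread('pics/scene0.png')[160:285,290:410];b=cv2.imread('pics/top0.png')[180:280,230:330];c=cv2.imread('pics/top0.png')[140:250,375:465]
f=lambda i:cv2.resize(i,(390,290) if 0 else (int(i.shape[1]*290/i.shape[0]),290),interpolation=cv2.INTER_CUBIC)
cv2.imwrite('pics/c0.png',cv2.hconcat([f(a),f(b),f(c)])[:,:800])
E
```

```text
top orange px [296.8 209.7] 60 ztop 0.090 top mean [0.5887 0.1619 0.0869] rect [588.7 161.8] [ 8.7 40.6] 56.9
top orange px [255.7 212.3] 20 ztop 0.051 top mean [0.5832 0.2707 0.0489] rect [581.3 270.9] [25.4  5.8] 8.1
top orange px [303.5 258.8] 112 ztop 0.106 top mean [0.4631 0.1423 0.1026] rect [462.2 142.5] [59.7 13.2] 6.8
top blue px [424.6 181.1] 1757 ztop 0.100 top mean [ 0.6983 -0.1819  0.0988] rect [ 700.5 -184.3] [70.  57.7] 72.7
scene orange px [377.4 179.6] 150 ztop 0.103 top mean [0.4634 0.1448 0.1007] rect [463.1 144. ] [58.6 17.1] 10.5
scene orange px [330.2 210.5] 104 ztop 0.086 top mean [0.591  0.1646 0.0849] rect [590.5 163.5] [14.  41.3] 56.7
scene orange px [361.2 256.9] 56 ztop 0.050 top mean [0.5836 0.2724 0.048 ] rect [583. 272.] [28.   7.3] 5.3
scene red px [275.9 133.5] 21 ztop 0.089 top mean [ 0.5736 -0.142   0.0871] rect [ 573.6 -143.2] [19.1 10. ] 76.0
scene red px [224.6 185.6] 42 ztop 0.113 top mean [0.7588 0.0158 0.1103] rect [757.2  13.7] [19.5 15.1] 50.1
scene blue px [233.3 148.7] 1373 ztop 0.099 top mean [ 0.7039 -0.1689  0.098 ] rect [ 701.3 -179.8] [65.9 55.7] 72.0
```

View pics/c0.png

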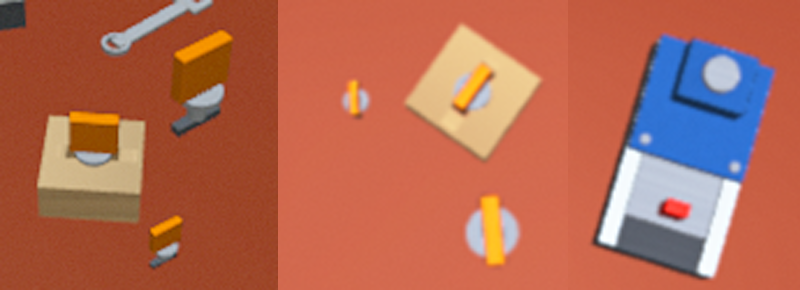

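The crop shows the middle-sized key hanging in the stand. Its wing measures about 41 mm, against about 59 mm and 26 mm for the look-alikes, and its top is at z ≈ 0.086 where 0.085 is expected. Next I measure the fixture's footprint.

```bash
cat > fx.py <<'E'
from h import *
z=np.load('pics/top0.npz');p,d=z['p'],z['d'];P=pts('top',d)
m=(P[...,2]>.04)&(P[...,2]<.07)&(P[...,0]>.4)&(P[...,0]<.85)&(P[...,1]<-.05)&(P[...,1]>-.32)&(d>0)
m=cv2.morphologyEx(m.astype(np.uint8),cv2.MORPH_OPEN,np.ones((3,3)))>0
q=P[m];r=cv2.minAreaRect((q[:,:2]*1000).astype(np.float32));print('fixture',r)
m=(P[...,2]>.03)&(P[...,2]<.048)&(P[...,0]>.5)&(P[...,0]<.7)&(P[...,1]>.09)&(P[...,1]<.24)&(d>0)
q=P[m];print('stand',cv2.minAreaRect((q[:,:2]*1000).astype(np.float32)),np.median(q[:,2]))
hsv=cv2.cvtColor(p,cv2.COLOR_RGB2HSV)
m=((hsv[...,0]<5)|(hsv[...,0]>175))&(hsv[...,1]>190);m[:200]=0;m[235:]=0;m[:,:400]=0;m[:,435:]=0
v,u=np.nonzero(m);print('grip px',u.mean(),v.mean(),len(u),P[m].mean(0),ray('top',u.mean(),v.mean(),.085))
E
python3 fx.py
```

```text
fixture ((629.773193359375, -163.6414794921875), (121.19124603271484, 219.89352416992188), 73.45247650146484)
stand ((591.1967163085938, 162.56121826171875), (90.20755767822266, 90.33065032958984), 55.87910079956055) 0.04071682539102495
grip px 415.19444444444446 219.25 36 [ 0.56969881 -0.1440316   0.08674876] [ 0.5699017  -0.14442966  0.085     ]
```

```bash
cat > g.py <<'E'
# usage: go x y z(mm) tooly_deg  -> shift in tool axes (mm), rot about tool z
from h import *
from scipy.spatial.transform import Rotation as R
import sys
def go(x,y,z,ty):
    o=observe();r=R.from_quat(o['tool_rot']);p=np.array(o['tool_pos'])*1000
    M=r.as_matrix();cur=np.degrees(np.arctan2(M[1,1],M[0,1]))
    T=np.column_stack([[np.cos(np.radians(ty+90)),np.sin(np.radians(ty+90)),0],[np.cos(np.radians(ty)),np.sin(np.radians(ty)),0],[0,0,-1]])
    print('t',round(o['clock'],2),'pos',p.round(1),'tooly',cur.round(1),'w',round(o['width'],3),'F',np.round(o['ft_force'],1),'q',np.round(o['joints'],2))
    print('xyz',(M.T@(np.array([x,y,z])-p)).round(1),'rot',(r.inv()*R.from_matrix(T)).as_rotvec().round(4))
if __name__=='__main__': go(*map(float,sys.argv[1:]))
E
python3 g.py 572 -146 150 -106.55
```

```text
t 0.1 pos [ 186.2 -622.1  234.6] tooly -73.3 w 1.002 F [ 0.3  0.3 -0.3] q [ 1.25  0.62 -0.01  1.42  0.01  1.1  -0.04]
xyz [ 506.1 -345.3   85.4] rot [-0.0022  0.0007  0.5797]
```

>>> move_arm --deltas '[{"xyz":[253,-173,0],"delta_rot":[0,0,0.3],"gripper":0.55},{"xyz":[253,-173,0],"delta_rot":[0,0,0.3],"gripper":0.55},{"xyz":[253,-173,0],"delta_rot":[0,0,0.3],"gripper":0.55},{"xyz":[253,-173,0],"delta_rot":[0,0,0.3],"gripper":0.55},{"xyz":[253,-173,0],"delta_rot":[0,0,0.3],"gripper":0.55},{"xyz":[506,-345,85],"delta_rot":[-0.002,0.001,0.58],"gripper":0.55},{"xyz":[506,-345,85],"delta_rot":[-0.002,0.001,0.58],"gripper":0.55},{"xyz":[506,-345,85],"delta_rot":[-0.002,0.001,0.58],"gripper":0.55},{"xyz":[506,-345,85],"delta_rot":[-0.002,0.001,0.58],"gripper":0.55},{"xyz":[506,-345,85],"delta_rot":[-0.002,0.001,0.58],"gripper":0.55},{"xyz":[506,-345,85],"delta_rot":[-0.002,0.001,0.58],"gripper":0.55},{"xyz":[506,-345,85],"delta_rot":[-0.002,0.001,0.58],"gripper":0.55}]'

```text
clock: 1.6
tool_pos: [0.5717, -0.147, 0.15]
tool_rot: [0.99, -0.144, -0.0, 0.001]
ft_force: [0.4, -1.3, -0.8]
width: 0.55
```

```bash
python3 g.py 572 -146 70 -106.55
```

```text
t 1.6 pos [ 571.7 -147.   150. ] tooly -106.5 w 0.55 F [ 0.4 -1.3 -0.8] q [ 0.16  0.62  0.09  1.71 -0.07  0.82 -1.58]
xyz [-0.  -1.2 80. ] rot [0.0024 0.0001 0.0006]
```

>>> move_arm --deltas '[{"xyz":[0,0,25],"delta_rot":[0,0,0],"gripper":0.55},{"xyz":[0,0,50],"delta_rot":[0,0,0],"gripper":0.55},{"xyz":[0,0,70],"delta_rot":[0,0,0],"gripper":0.55},{"xyz":[0,0,79],"delta_rot":[0,0,0],"gripper":0.55},{"xyz":[0,0,79],"delta_rot":[0,0,0],"gripper":0.55},{"xyz":[0,0,79],"delta_rot":[0,0,0],"gripper":0.1},{"xyz":[0,0,79],"delta_rot":[0,0,0],"gripper":0.1},{"xyz":[0,0,79],"delta_rot":[0,0,0],"gripper":0.1},{"xyz":[0,0,79],"delta_rot":[0,0,0],"gripper":0.1},{"xyz":[0,0,79],"delta_rot":[0,0,0],"gripper":0.1}]' --squeeze 25

```text
clock: 2.85
tool_pos: [0.5727, -0.1468, 0.0722]
tool_rot: [0.99, -0.144, 0.001, 0.001]
ft_force: [0.3, 1.8, 3.4]
width: 0.251
```

>>> move_arm --deltas '[{"xyz":[-8,0,0],"delta_rot":[0,0,0],"gripper":0.1},{"xyz":[-16,0,0],"delta_rot":[0,0,0],"gripper":0.1},{"xyz":[-24,0,0],"delta_rot":[0,0,0],"gripper":0.1},{"xyz":[-32,0,0],"delta_rot":[0,0,0],"gripper":0.1},{"xyz":[-40,0,0],"delta_rot":[0,0,0],"gripper":0.1},{"xyz":[-48,0,0],"delta_rot":[0,0,0],"gripper":0.1},{"xyz":[-54,0,0],"delta_rot":[0,0,0],"gripper":0.1},{"xyz":[-58,0,0],"delta_rot":[0,0,0],"gripper":0.1}]'

```text
clock: 3.85
tool_pos: [0.5169, -0.1301, 0.0721]
tool_rot: [0.99, -0.144, 0.001, 0.001]
ft_force: [3.6, 3.2, 5.5]
width: 0.255
```

```bash
python3 g.py 510 -128 70 -106.55
```

```text
t 3.85 pos [ 516.9 -130.1   72.1] tooly -106.5 w 0.255 F [3.6 3.2 5.5] q [ 0.16  0.66  0.07  1.93 -0.08  0.55 -1.57]
xyz [-7.2 -0.1  2.1] rot [ 0.0008 -0.0029  0.0001]
```

>>> move_arm --deltas '[{"xyz":[-2,0,0],"delta_rot":[0,0,0],"gripper":0.1},{"xyz":[-4,0,0],"delta_rot":[0,0,0],"gripper":0.1},{"xyz":[-6,0,0],"delta_rot":[0,0,0],"gripper":0.1},{"xyz":[-8,0,0],"delta_rot":[0,0,0],"gripper":0.1},{"xyz":[-9,0,0],"delta_rot":[0,0,0],"gripper":0.1}]'

```text
clock: 4.47
tool_pos: [0.5107, -0.1283, 0.0721]
tool_rot: [0.99, -0.144, 0.004, 0.001]
ft_force: [9.6, 0.4, 0.9]
width: 0.254
```

>>> move_arm --deltas '[{"xyz":[-1,0,0],"delta_rot":[0,0,0],"gripper":0.1},{"xyz":[-2,0,0],"delta_rot":[0,0,0],"gripper":0.1},{"xyz":[-3,0,0],"delta_rot":[0,0,0],"gripper":0.1},{"xyz":[-3,0,0],"delta_rot":[0,0,0],"gripper":0.1}]'

```text
clock: 4.97
tool_pos: [0.5104, -0.1283, 0.0721]
tool_rot: [0.99, -0.144, 0.007, 0.001]
ft_force: [12.3, 0.3, -3.3]
width: 0.251
```

>>> move_arm --deltas '[{"xyz":[3,0,0],"delta_rot":[0,0,0],"gripper":0.1},{"xyz":[3,0,0],"delta_rot":[0,0,0],"gripper":0.5},{"xyz":[3,0,0],"delta_rot":[0,0,0],"gripper":0.5},{"xyz":[3,0,0],"delta_rot":[0,0,0],"gripper":0.5},{"xyz":[3,0,-60],"delta_rot":[0,0,0],"gripper":0.5},{"xyz":[3,0,-120],"delta_rot":[0,0,0],"gripper":0.5},{"xyz":[3,0,-160],"delta_rot":[0,0,0],"gripper":0.5},{"xyz":[3,0,-160],"delta_rot":[0,0,0],"gripper":0.5}]'

```text
clock: 5.98
tool_pos: [0.509, -0.1285, 0.2346]
tool_rot: [0.99, -0.144, 0.004, 0.001]
ft_force: [-0.7, -0.4, -0.6]
width: 0.5
```

```bash
python3 g.py 591 163 180 -123.5
```

```text
t 5.97 pos [ 509.  -128.5  234.6] tooly -106.6 w 0.5 F [-0.7 -0.4 -0.6] q [ 0.13  0.42  0.11  1.79 -0.05  0.92 -1.6 ]
xyz [  -5.1 -302.9   54.1] rot [ 2.00e-04 -7.80e-03  2.95e-01]
```

>>> move_arm --deltas '[{"xyz":[-5,-303,0],"delta_rot":[0,-0.008,0.295],"gripper":0.5},{"xyz":[-5,-303,0],"delta_rot":[0,-0.008,0.295],"gripper":0.5},{"xyz":[-5,-303,0],"delta_rot":[0,-0.008,0.295],"gripper":0.5},{"xyz":[-5,-303,0],"delta_rot":[0,-0.008,0.295],"gripper":0.5},{"xyz":[-5,-303,54],"delta_rot":[0,-0.008,0.295],"gripper":0.5},{"xyz":[-5,-303,54],"delta_rot":[0,-0.008,0.295],"gripper":0.5},{"xyz":[-5,-303,54],"delta_rot":[0,-0.008,0.295],"gripper":0.5},{"xyz":[-5,-303,54],"delta_rot":[0,-0.008,0.295],"gripper":0.5}]'

```text
clock: 6.98
tool_pos: [0.5901, 0.161, 0.1779]
tool_rot: [0.957, -0.29, -0.002, 0.001]
ft_force: [-0.9, -0.2, 0.1]
width: 0.503
```

```bash
python3 g.py 591 163 70 -123.5; python3 - <<'E'
from h import *
p,_=snap('scene','scene1');q,_=snap('top','top1')
f=lambda i:cv2.resize(i,None,fx=400/i.shape[0],fy=400/i.shape[0],interpolation=cv2.INTER_CUBIC)
cv2.imwrite('pics/c1.png',cv2.hconcat([f(p[110:200,190:310])[:,:530],f(q[150:260,370:444])])[:,:800,::-1])
E
```

```text
t 6.97 pos [590.1 161.  177.9] tooly -123.7 w 0.503 F [-0.9 -0.2  0.1] q [-0.39  0.62  0.14  1.61 -0.11  0.92 -2.37]
xyz [ 1.000e-01 -2.400e+00  1.079e+02] rot [ 0.003   0.0042 -0.0033]
```

View pics/c1.png

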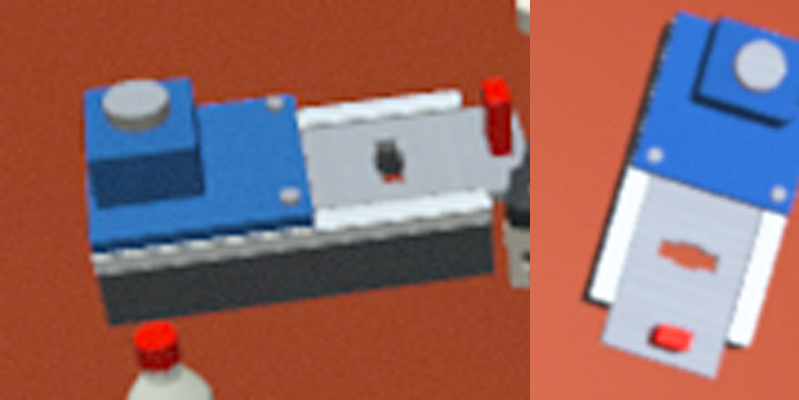

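The slide is fully out. The slot in the slide is open through the deck, at about (413.5,220) in the top image. Next I grasp the key.

>>> move_arm --deltas '[{"xyz":[0,-2.5,30],"delta_rot":[0.003,0.004,0],"gripper":0.5},{"xyz":[0,-2.5,60],"delta_rot":[0.003,0.004,0],"gripper":0.5},{"xyz":[0,-2.5,85],"delta_rot":[0.003,0.004,0],"gripper":0.5},{"xyz":[0,-2.5,100],"delta_rot":[0.003,0.004,0],"gripper":0.5},{"xyz":[0,-2.5,108],"delta_rot":[0.003,0.004,0],"gripper":0.5},{"xyz":[0,-2.5,108],"delta_rot":[0.003,0.004,0],"gripper":0.5},{"xyz":[0,-2.5,108],"delta_rot":[0.003,0.004,0],"gripper":0.0},{"xyz":[0,-2.5,108],"delta_rot":[0.003,0.004,0],"gripper":0.0},{"xyz":[0,-2.5,108],"delta_rot":[0.003,0.004,0],"gripper":0.0},{"xyz":[0,-2.5,108],"delta_rot":[0.003,0.004,0],"gripper":0.0},{"xyz":[0,-2.5,108],"delta_rot":[0.003,0.004,0],"gripper":0.0}]' --squeeze 30

```text
clock: 8.45
tool_pos: [0.5895, 0.1648, 0.0693]
tool_rot: [0.958, -0.288, -0.002, 0.001]
ft_force: [-3.0, -3.5, 4.5]
width: 0.123
```

```bash
python3 g.py 591 163 170 -123.7
```

```text
t 8.45 pos [589.5 164.8  69.3] tooly -123.5 w 0.123 F [-3.  -3.5  4.5] q [-0.38  0.75  0.12  1.7  -0.13  0.7  -2.35]
xyz [   1.9    0.8 -100.7] rot [0.0019 0.0026 0.0032]
```

>>> move_arm --deltas '[{"xyz":[0,0,-15],"delta_rot":[0,0,0],"gripper":0.0},{"xyz":[0,0,-35],"delta_rot":[0,0,0],"gripper":0.0},{"xyz":[0,0,-60],"delta_rot":[0,0,0],"gripper":0.0},{"xyz":[0,0,-90],"delta_rot":[0,0,0],"gripper":0.0},{"xyz":[0,0,-120],"delta_rot":[0,0,0],"gripper":0.0},{"xyz":[0,0,-120],"delta_rot":[0,0,0],"gripper":0.0}]'

```text
clock: 9.2
tool_pos: [0.5925, 0.1673, 0.1921]
tool_rot: [0.958, -0.288, 0.002, -0.003]
ft_force: [-0.3, 0.2, -1.6]
width: 0.129
```

```bash
python3 g.py 572 -146.5 190 -16.55; python3 - <<'E'
from h import *
z=np.load('pics/top1.npz');p,d=z['p'],z['d']
hsv=cv2.cvtColor(p,cv2.COLOR_RGB2HSV);m=(hsv[...,1]>55).astype(np.uint8)
w=m[205:236,395:432];k,l,st,c=cv2.connectedComponentsWithStats(w)
for i in range(1,k):print(st[i],c[i]+[395,205])
# saturation-weighted centroid of slot
s=hsv[...,1].astype(float);i=np.argmin([np.hypot(*(c[j]+[395,205]-np.array([413.5,220.4]))) for j in range(1,k)])+1
mm=cv2.dilate((l==i).astype(np.uint8),np.ones((3,3)));v,u=np.nonzero(mm);wt=np.clip(s[v+205,u+395]-20,0,None)
U,V=(u*wt).sum()/wt.sum()+395,(v*wt).sum()/wt.sum()+205
print(U,V,ray('top',U,V,.047),ray('top',U,V,.043))
E
```

```text
t 9.2 pos [592.5 167.3 192.1] tooly -123.4 w 0.129 F [-0.3  0.2 -1.6] q [-0.4   0.6   0.14  1.6  -0.1   0.94 -2.37]
xyz [155.7 273.2   0.5] rot [-0.0028 -0.0087 -1.8654]
[32  0  5  2  7] [429.42857143 205.28571429]
[10 11 16  9 81] [412.7037037 220.       ]
412.8939192641799 219.9924374041901 [ 0.57214947 -0.14675496  0.047     ] [ 0.57260118 -0.14763028  0.043     ]
```

>>> move_arm --deltas '[{"xyz":[52,91,0],"delta_rot":[-0.003,-0.009,-0.2],"gripper":0.0},{"xyz":[104,182,0],"delta_rot":[-0.003,-0.009,-0.4],"gripper":0.0},{"xyz":[156,273,0],"delta_rot":[-0.003,-0.009,-0.6],"gripper":0.0},{"xyz":[156,273,0],"delta_rot":[-0.003,-0.009,-0.8],"gripper":0.0},{"xyz":[156,273,0],"delta_rot":[-0.003,-0.009,-1.0],"gripper":0.0},{"xyz":[156,273,0],"delta_rot":[-0.003,-0.009,-1.2],"gripper":0.0},{"xyz":[156,273,0],"delta_rot":[-0.003,-0.009,-1.4],"gripper":0.0},{"xyz":[156,273,0],"delta_rot":[-0.003,-0.009,-1.6],"gripper":0.0},{"xyz":[156,273,0],"delta_rot":[-0.003,-0.009,-1.75],"gripper":0.0},{"xyz":[156,273,0],"delta_rot":[-0.003,-0.009,-1.865],"gripper":0.0},{"xyz":[156,273,0],"delta_rot":[-0.003,-0.009,-1.865],"gripper":0.0},{"xyz":[156,273,0],"delta_rot":[-0.003,-0.009,-1.865],"gripper":0.0}]'

```text
clock: 10.7
tool_pos: [0.5697, -0.1476, 0.1878]
tool_rot: [0.803, 0.597, -0.004, -0.002]
ft_force: [-0.7, 0.3, -2.6]
width: 0.13
```

```bash
python3 g.py 572 -146.5 115 -16.55
```

```text
t 10.7 pos [ 569.7 -147.6  187.8] tooly -16.8 w 0.13 F [-0.7  0.3 -2.6] q [ 0.44  0.6  -0.37  1.66  0.26  0.95 -0.31]
xyz [ 2.1  2.4 72.8] rot [-0.0076  0.005  -0.0036]
```

>>> move_arm --deltas '[{"xyz":[1,2.5,25],"delta_rot":[-0.008,0.005,-0.004],"gripper":0.0},{"xyz":[1,2.5,50],"delta_rot":[-0.008,0.005,-0.004],"gripper":0.0},{"xyz":[1,2.5,70],"delta_rot":[-0.008,0.005,-0.004],"gripper":0.0},{"xyz":[1,2.5,73],"delta_rot":[-0.008,0.005,-0.004],"gripper":0.0},{"xyz":[1,2.5,73],"delta_rot":[-0.008,0.005,-0.004],"gripper":0.0}]'

```text
clock: 11.32
tool_pos: [0.5725, -0.1476, 0.1159]
tool_rot: [0.801, 0.599, 0.001, 0.001]
ft_force: [-0.2, -0.1, -1.8]
width: 0.13
```

```bash
python3 g.py 572 -146.5 115 -16.55; python3 - <<'E'
from h import *
p,_=snap('scene','scene2');q,_=snap('top','top2')
f=lambda i:cv2.resize(i,None,fx=5,fy=5,interpolation=cv2.INTER_CUBIC)
cv2.imwrite('pics/c2.png',f(p[90:190,210:330])[:,:,::-1])
E
python3 m.py 2 | grep scene
```

```text
t 11.32 pos [ 572.5 -147.6  115.9] tooly -16.4 w 0.13 F [-0.2 -0.1 -1.8] q [ 0.43  0.68 -0.34  1.73  0.3   0.78 -0.35]
xyz [ 1.  -0.8  0.9] rot [0.0023 0.0003 0.0024]
scene orange px [273.9 117.8] 45 ztop 0.134 top mean [ 0.5743 -0.1435  0.1321] rect [ 573.  -145.6] [44.6 10.3] 66.2
scene orange px [377.4 179.6] 150 ztop 0.103 top mean [0.4636 0.1449 0.1006] rect [463.2 144. ] [59.4 16.4] 7.1
scene orange px [361.3 256.8] 57 ztop 0.050 top mean [0.5831 0.2723 0.0478] rect [582.6 271.8] [27.4  8.5] 2.9
scene red px [301.2 130.6] 25 ztop 0.089 top mean [ 0.5122 -0.1228  0.087 ] rect [ 511.  -123.6] [19.6 12.7] 64.0
scene red px [224.5 185.6] 42 ztop 0.112 top mean [0.7588 0.016  0.1101] rect [757.9  15.4] [20.6 14.9] 23.7
scene blue px [233.3 148.7] 1375 ztop 0.099 top mean [ 0.704  -0.1687  0.0978] rect [ 701.8 -179.3] [63.9 56.8] 74.2
```

View pics/c2.png

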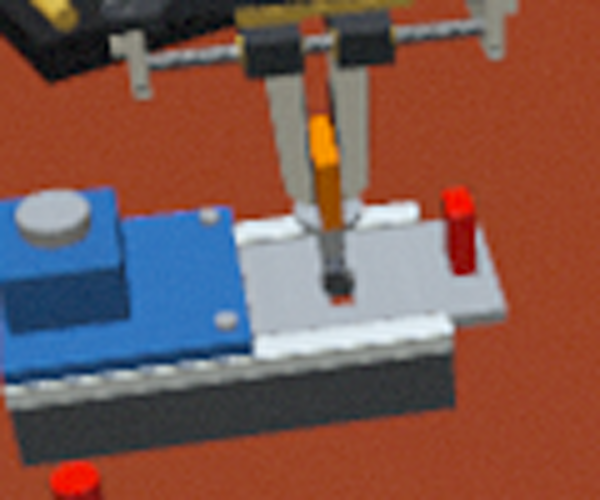

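The crop shows the key hanging upright in the jaws, just over the slot. Its head is at crop (338,280) and the slot's near end at (342,299). The key sits about 2.2 mm along +tool x from the TCP, so I correct for that and lower it slowly.

>>> move_arm --deltas '[{"xyz":[-1.5,-0.5,0],"delta_rot":[0.002,0,0.002],"gripper":0.0},{"xyz":[-1.5,-0.5,4],"delta_rot":[0.002,0,0.002],"gripper":0.0},{"xyz":[-1.5,-0.5,8],"delta_rot":[0.002,0,0.002],"gripper":0.0},{"xyz":[-1.5,-0.5,11],"delta_rot":[0.002,0,0.002],"gripper":0.0},{"xyz":[-1.5,-0.5,14],"delta_rot":[0.002,0,0.002],"gripper":0.0},{"xyz":[-1.5,-0.5,16],"delta_rot":[0.002,0,0.002],"gripper":0.0},{"xyz":[-1.5,-0.5,17],"delta_rot":[0.002,0,0.002],"gripper":0.0}]'

```text
clock: 12.3
tool_pos: [0.5712, -0.1491, 0.0984]
tool_rot: [0.801, 0.598, -0.0, -0.0]
ft_force: [0.4, 0.1, -2.4]
width: 0.128
```

```bash
python3 g.py 571.5 -148.8 77 -16.55
```

```text
t 12.3 pos [ 571.2 -149.1   98.4] tooly -16.5 w 0.128 F [ 0.4  0.1 -2.4] q [ 0.42  0.7  -0.33  1.74  0.32  0.75 -0.36]
xyz [ 0.4  0.2 21.4] rot [-0.0006  0.0003  0.001 ]
```

>>> move_arm --deltas '[{"xyz":[0,0,3],"delta_rot":[0,0,0],"gripper":0.0},{"xyz":[0,0,6],"delta_rot":[0,0,0],"gripper":0.0},{"xyz":[0,0,9],"delta_rot":[0,0,0],"gripper":0.0},{"xyz":[0,0,12],"delta_rot":[0,0,0],"gripper":0.0},{"xyz":[0,0,15],"delta_rot":[0,0,0],"gripper":0.0},{"xyz":[0,0,18],"delta_rot":[0,0,0],"gripper":0.0},{"xyz":[0,0,20],"delta_rot":[0,0,0],"gripper":0.0},{"xyz":[0,0,21],"delta_rot":[0,0,0],"gripper":0.0}]'

```text
clock: 13.3
tool_pos: [0.5712, -0.1491, 0.0774]
tool_rot: [0.801, 0.598, -0.0, -0.0]
ft_force: [0.2, -0.6, -0.9]
width: 0.128
```

>>> move_arm --deltas '[{"xyz":[0,0,1],"delta_rot":[0,0,0],"gripper":0.0},{"xyz":[0,0,2],"delta_rot":[0,0,0],"gripper":0.0},{"xyz":[0,0,2.5],"delta_rot":[0,0,0],"gripper":0.0},{"xyz":[0,0,2.5],"delta_rot":[0,0,0],"gripper":0.0}]'

```text
clock: 13.8
tool_pos: [0.5713, -0.1491, 0.0763]
tool_rot: [0.801, 0.598, -0.0, 0.0]
ft_force: [-2.4, 0.5, 5.3]
width: 0.129
```

>>> move_arm --deltas '[{"xyz":[0,-0.4,-1],"delta_rot":[0,0,0.17],"gripper":0.0},{"xyz":[0.1,-0.7,-1],"delta_rot":[0,0,0.34],"gripper":0.0},{"xyz":[0.3,-1.1,-1],"delta_rot":[0,0,0.51],"gripper":0.0},{"xyz":[0.5,-1.4,-1],"delta_rot":[0,0,0.68],"gripper":0.0},{"xyz":[0.7,-1.6,-1],"delta_rot":[0,0,0.85],"gripper":0.0}]'

```text
clock: 14.42
tool_pos: [0.5703, -0.1483, 0.0764]
tool_rot: [0.977, 0.212, 0.0, 0.0]
ft_force: [-0.1, -0.9, -1.5]
width: 0.125
```

>>> move_arm --deltas '[{"xyz":[0,-0.4,0],"delta_rot":[0,0,0.17],"gripper":0.0},{"xyz":[0.1,-0.7,0],"delta_rot":[0,0,0.34],"gripper":0.0},{"xyz":[0.3,-1.1,0],"delta_rot":[0,0,0.51],"gripper":0.0},{"xyz":[0.5,-1.4,0],"delta_rot":[0,0,0.68],"gripper":0.0},{"xyz":[0.6,-1.5,0],"delta_rot":[0,0,0.73],"gripper":0.0},{"xyz":[0.6,-1.5,0],"delta_rot":[0,0,0.73],"gripper":0.0}]'

```text
clock: 15.18
tool_pos: [0.57, -0.1465, 0.0763]
tool_rot: [0.989, -0.147, 0.0, 0.0]
ft_force: [-0.6, 0.1, -0.1]
width: 0.128
```

```bash
python3 g.py 570 -147 77 -106.55
```

```text
t 15.18 pos [ 570.  -146.5   76.3] tooly -106.9 w 0.128 F [-0.6  0.1 -0.1] q [ 0.14  0.72  0.12  1.77 -0.13  0.66 -1.53]
xyz [ 0.1  0.5 -0.7] rot [ 0.0006 -0.0002 -0.0065]
```

>>> move_arm --deltas '[{"xyz":[0,0,0.5],"delta_rot":[0,0,0],"gripper":0.4},{"xyz":[0,0,0.5],"delta_rot":[0,0,0],"gripper":0.4},{"xyz":[0,0,0.5],"delta_rot":[0,0,0],"gripper":0.4},{"xyz":[0,0,0.5],"delta_rot":[0,0,0],"gripper":0.4},{"xyz":[0,0,-30],"delta_rot":[0,0,0],"gripper":0.4},{"xyz":[0,0,-80],"delta_rot":[0,0,0],"gripper":0.4},{"xyz":[0,0,-140],"delta_rot":[0,0,0],"gripper":0.4},{"xyz":[0,100,-150],"delta_rot":[0,0,0],"gripper":0.4},{"xyz":[0,200,-150],"delta_rot":[0,0,0],"gripper":0.4},{"xyz":[0,200,-150],"delta_rot":[0,0,0],"gripper":0.4},{"xyz":[0,200,-150],"delta_rot":[0,0,0],"gripper":0.4},{"xyz":[0,200,-150],"delta_rot":[0,0,0],"gripper":0.4}]'

```text
clock: 16.68
tool_pos: [0.5109, -0.338, 0.2259]
tool_rot: [0.989, -0.149, -0.0, -0.0]
ft_force: [-0.1, 0.2, 0.3]
width: 0.397
```

```bash
python3 - <<'E'
from h import *
p,_=snap('scene','scene3');q,_=snap('top','top3')
f=lambda i:cv2.resize(i,None,fx=400/i.shape[0],fy=400/i.shape[0],interpolation=cv2.INTER_CUBIC)
cv2.imwrite('pics/c3.png',cv2.hconcat([f(p[110:200,190:310])[:,:530],f(q[150:260,370:444])])[:,:800,::-1])
E
python3 m.py 3
```

```text
top orange px [255.7 212.3] 20 ztop 0.051 top mean [0.5868 0.2708 0.049 ] rect [582.7 271.1] [26.9  5.6] 7.1
top orange px [415.9 219.1] 59 ztop 0.096 top mean [ 0.5689 -0.1444  0.0932] rect [ 569.8 -144.8] [ 9.5 38.6] 72.6
top orange px [303.5 258.8] 111 ztop 0.106 top mean [0.4634 0.1425 0.1028] rect [463.  142.4] [58.4 12.8] 7.1
top blue px [424.6 181.2] 1754 ztop 0.101 top mean [ 0.6983 -0.1822  0.099 ] rect [ 700.2 -183.8] [70.1 58.6] 73.9
scene orange px [276.1 131.1] 63 ztop 0.094 top mean [ 0.5718 -0.1452  0.0918] rect [ 572.4 -146. ] [14.6 42.3] 77.1
scene orange px [377.4 179.6] 150 ztop 0.103 top mean [0.4635 0.1447 0.1006] rect [463.  143.7] [60.1 17.1] 6.8
scene orange px [361.3 256.8] 57 ztop 0.049 top mean [0.5831 0.2722 0.0475] rect [582.9 271.9] [27.6  7.6] 2.6
scene red px [301.  130.3] 26 ztop 0.088 top mean [ 0.5117 -0.125   0.0868] rect [ 512.5 -126.1] [20.2 12.8] 63.4
scene red px [224.5 185.6] 40 ztop 0.112 top mean [0.7588 0.0154 0.1099] rect [758.1  14.5] [16.8 17.5] 83.4
scene blue px [233.3 148.6] 1376 ztop 0.099 top mean [ 0.7041 -0.1691  0.0978] rect [ 702.1 -179.8] [64.1 57.4] 74.2
```

View pics/c3.png

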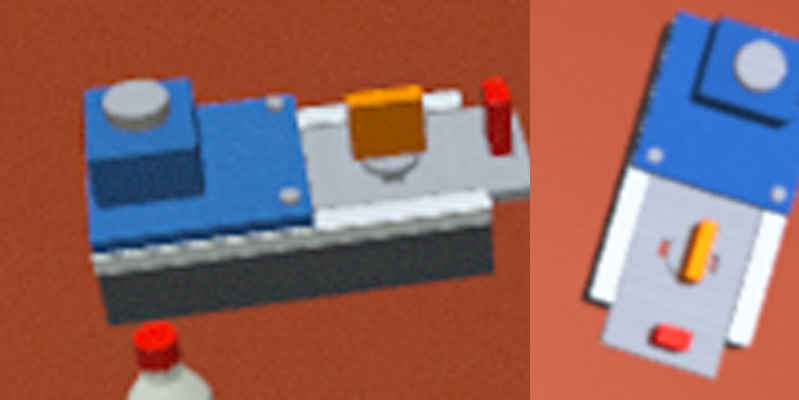

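The key stands along the slide with its collar flat. The wing top reads 0.092–0.093 m (0.092 expected), and the wing yaw is about -15 to -17° against the fixture's -16.5°. The red grip is still at the stop, so I hand in.

```bash
python3 -c "
from plant import close_job
print(close_job())"
```

```text
the job is handed in; nothing more can be done
None
```

The slide is out at its stop, and the middle-sized key is seated in the slot and locked with its wing along the slide. I handed the job in at about 17 s on the robot clock (limit 72 s).

**What I did:**
- I pulled the slide out by its red grip until it stopped moving and the force rose to about 12 N.
- I took the key from the stand, lowered it until the collar seated at about 5 N, and turned it 90°.
- I then let go and moved the arm clear.

**Last checks:**
- **Seating:** the wing top reads 0.092 m in the scene view and 0.093 m in the top view; 0.092 m is expected.
- **Lock:** the wing yaw measures about -17° in the top view and -13° in the scene view, against -16.5° for the fixture. I trust the top view more, because the gripper let go of the key at -16.9°.
- **Slide:** the red grip is still where it was at the stop.
- **Bystanders:** the bottle cap's measured position has not changed. I did not measure the wrench and hammer again; the arm went nowhere near the hammer and crossed no lower than about 0.18 m on the wrench's side.

**Disagreement:** before the pull, the red grip read about 10 mm further out than the pushed-in position. I took this as the slide starting slightly drawn, and the final stop position matched what was expected.

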